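# Square a plaster mould in the marking jig

## Task

Set the jig's marking gauge by sliding its black grip along the track until its pointer lines up with the red tab. Then put the plaster mould block flat on the jig board, long side against the long fence and one end against the short fence, and press it firmly into the corner so that it touches both fences squarely; finish while still holding it pressed there, without letting go, ready to be marked. Leave the red mushroom, the lidded tub and the brush where they are.

Things in the scene. Friction and masses are not known exactly. Their poses are not given: they have to be found in the camera images.
- jig: Smooth grey laminated jig board fixed to the table, 220 (x) x 270 (y) x 12 mm thick; its position and yaw vary. Origin: centre of its underside, on the table. Its x axis points away from the robot when unturned, y to the robot's left. It carries two low dark brown fences and, beyond the long fence, an aluminium track with the gauge. Board and fences are slippery for plaster (friction about 0.3). The work corner is where the fences meet, at the far left (+x, +y).
- corner (a point): The inside corner where the inner faces of the two fences and the top of the board (12 mm above the table) meet; in the jig frame at x +30, y +85, z +12 mm. Axes parallel to the jig's: the block belongs on its -x, -y side, so that, seated, the centre of the block's underside lies at x -25, y -50, z 0 mm from this point in these axes.
- long_fence: Dark brown smooth laminated fence, fixed, 15 mm thick, 14 mm high above the board, 200 mm long along the jig's y (jig y -100 to +100 mm). Its inner face is at jig x +30 mm and looks to -x. Origin on the board's top above the jig's origin, axes as the jig's.
- short_fence: Dark brown smooth laminated fence, fixed, 15 mm thick, 14 mm high above the board, 105 mm long along the jig's x (jig x -75 to +30 mm). Its inner face is at jig y +85 mm and looks to -y. Origin on the board's top above the jig's origin, axes as the jig's.
- gauge (a joint): Travel of the gauge along its track, 0 to 0.16 m, growing along the jig's +y. At 0 the grip is at jig y -80 mm. It starts somewhere from 0 to 0.05, stays where it is left, and takes about 1.5 N to slide (more when fast).
- gauge_top (a point): Centre of the top of the gauge's black upright grip: 28 (jig x) x 20 (jig y) x 40 mm high, top 66 mm above the table, at jig x +88 mm; it rides on an aluminium track 36 mm wide, 210 mm long, whose top is 26 mm above the table. A thin steel pointer at the grip's middle reaches down towards the long fence. Axes parallel to the jig's.
- mark: Red plastic tab, fixed on the board between long fence and track, 12 (jig x) x 8 (jig y) x 13 mm high, at jig x +52 mm; its jig y varies from 0 to +70 mm. Origin: centre of its underside; axes parallel to the jig's. The gauge is set when the grip's middle (its pointer) has the same jig y as the tab's middle; always in the +y direction from the start.
- block: Loose white plaster mould block, 50 (x) x 100 (y) x 45 mm high, about 0.2 to 0.4 kg, with a 3 mm raised mushroom relief on top; lies flat on the table, relief up. Origin: centre of its underside. Its own x runs across the narrow width, y along its length. Either end may go to the short fence. Held across its 50 mm width, fingertips kept more than 14 mm above the board clear the fences.
- mushroom: Bystander: ceramic mushroom, red cap with white dots, 64 mm wide, 81 mm high. Origin: centre of its underside.
- tub: Bystander: white plastic tub with grey lid, 70 mm wide, 66 mm high. Origin: centre of its underside.
- brush: Bystander: flat brush about 180 mm long lying at the table's far side. Origin: underside of its middle.
Things that resemble listed ones, but are neither listed nor needed, are in the scene too. What is shaped like the block but orange or turquoise is not meant.

How it is judged:
By the outcome, as a careful person would: the job done as asked, in the order asked, and still so for the second after the job is handed in, while the arm keeps its last pose, push and grip.
It also fails if it takes over 64 s, if anything falls off the work surface, if the arm or the gripper's body presses on something with over 40 N, if the wrist force passes 120 N, or if a joint passes its speed limit or range.

## Robot

A 6-joint arm with a two-finger parallel gripper is mounted at the origin on the work surface. World frame = base frame: x ahead of the robot, y to its left, z up, the work surface at z = 0. Lengths are in m, angles in rad, forces in N, time in s.
With the tool pointing down it reaches from about 0.275 to 0.75 m from the base axis. Payload 10.2 kg.
Tool frame: the origin (TCP) lies midway between the tips of the shut fingers; the grasp point (between the pads) lies 19 mm behind it (r.grip_point_offset is the distance from the TCP to the grasp point, in m); z points along the fingers, x is the direction in which the jaws open and shut, and the axes are right-handed (so a half turn about z gives the same grasp; the last joint's range is limited). The gripper opens to 85 mm and grips with 20 to 120 N. Pads are 22 mm wide; open, the fingers measure 114 mm over their backs; the gripper's body (76 mm by 85 mm) begins 54 mm behind the grasp point. The pads swing forward as they close: fully open they stand 13 mm farther back than shut.
Start: joints at [0.896, 0.313, 1.498, -0, 1.331, -0.223], TCP at [0.229, 0.472, 0.231] pointing down, gripper open.
Joint ranges: [-2.94, 2.94], [-0.97, 2.17], [0.19, 2.56], [-1.23, 4.37], [0.02, 3.11], [-2.88, 2.88]. Speed limits (rad/s): [2.39, 2.39, 3.01, 3.14, 3.14, 3.14].

## Interface

Orientations are given as a rotation vector (axis times angle).
In Python, from cell import r gives the robot as it stands.
- The arm moves only by the shell command python3 -m jog 'ROWS'. ROWS is JSON, a list of rows, each a list of 7 numbers: the turn, a rotation vector about the tool's x, y, z in degrees, then the shift along the tool's x, y, z in cm, then the finger opening in cm, from 0 to 8.54. A call has 1 to 5 rows; each row shifts and turns the pose as measured when the row begins, along the tool's axes as they then stand; what a row does not reach is not made up. A row lasts 1/8 s, in which the tool goes at most 62.5 mm and 10.7 degrees, less where a joint would pass 70% of its speed; a pose out of reach is approached as far as the arm can. A call is refused whole if a number of a shift passes 6.25 or a number of a turn 10.7, either way. A call with a gripper value outside its range is refused whole. The fingers move at their own pace and stop on an object; the grip force is fixed at half the most. Time passes only in rows, so rows that do not move let the fingers close. It gives the time, the measured TCP pose, the force and the opening at its end, in the units of the state.
- r.observe(): the state, without advancing time (a new reading comes with each control period).
- r.grab_frame(name): name is "side" or "top" or "wrist"; returns the picture (400x640x3 uint8, red, green, blue); there is no depth.
- r.calibration(name): a dict with "fx", "fy", "cx", "cy" (pixels), "dist_coeffs" ([k1, k2, p1, p2, k3] as OpenCV has them; the pictures are not rectified), "eye" and "rotation" of the camera in the world. Camera axes: x right, y up, looking along -z (the intrinsics and any distortion apply to the point x, -y, -z); pixel columns grow to the right and rows downward; lengths in m; the calibration is good to about 2 mm. A picture is of the moment at which its call begins: read the wrist's pose just before it. calibration takes no time and is no camera call; for the wrist camera it gives the pose at the moment of the call.
- r.hand_in(): hands the job in, once; it reports no verdict.
Trained networks look in the newest picture that a camera, given by its name, has taken for a name from the list of things; names that differ only in an ending like _2 or _b are one class to them, and where a whole thing is asked for, a point or a joint stands for the part that bears it (a point fixed in the world has none). Each returns a list of dicts, best first, with "score" (0 to 1); they miss things now and then, are a little off and sometimes report something else, mostly with a low value. They report only what shows in the picture. A call takes as long as a camera call. They do not tell look-alikes from the thing itself.
- r.spot_in(camera, query): "box" ([left, top, right, bottom] in pixels, round what is visible of it).
- r.outline_of(camera, query): "mask" (400x640 bool, what is visible of it) and "box" ([left, top, right, bottom] in pixels, round what is visible of it).
The state is a dict: "time_s": time; "joints": joint angles; "joint_vel": joint speeds; "joint_efforts": joint torques, N m; "eef_pos": TCP position; "eef_rot": TCP orientation; "ft_force": force on the tool from outside, world axes, zero at the start; "wrist_torque": the same for the moment, N m; "grip_width": finger opening in m.
Only numpy, scipy, OpenCV 4.12 (cv2) and the standard library are available. Lean on these libraries where they do the work, as an engineer would, in place of code of your own. Each camera call takes 0.05 s, during which the arm holds its last target.

## Working session

There is one attempt and no reset: what is moved stays moved. The work goes in short steps, Python scripts to look and compute and a shell command to move; the robot and the scene stay as the last step left them, time stands still between calls to the robot, and variables do not carry over. Pictures are saved under pics/ and viewed, and the job is handed in when it is done.

```bash
ls; mkdir -p pics; python3 - <<'E'
from cell import r
import cv2
o=r.observe(); print({k:(v if not hasattr(v,'round') else v) for k,v in o.items()}); print(r.grip_point_offset)
for n in ['top','side']:
    f=r.grab_frame(n); cv2.imwrite(f'pics/{n}0.png',f[:,:,::-1])
    print(n,r.calibration(n))
E
```

```text
pics
{'time_s': 0.0, 'joints': array([ 8.95582331e-01,  3.13460038e-01,  1.49843736e+00, -8.95681230e-06,
        1.33095743e+00, -2.23382939e-01]), 'joint_vel': array([-0.00028848, -0.00063459, -0.00013419, -0.00124663, -0.00073718,
       -0.00064732]), 'joint_efforts': array([ 1.52886667e-03, -4.12260783e+01, -2.59748000e+01,  1.62036123e-06,
        4.02061254e-03, -5.27951272e-06]), 'eef_pos': array([0.22906894, 0.47211594, 0.23072982]), 'eef_rot': array([ 2.66223142e+00,  1.66717060e+00, -1.86693490e-03]), 'ft_force': array([-0.53780741, -1.47988266, -0.06089411]), 'wrist_torque': array([ 0.07115652, -0.00657414,  0.00146779]), 'grip_width': 0.0857474872026439}
0.0187
top {'fx': 370.0876721339264, 'fy': 370.0876721339264, 'cx': 322.27856740581643, 'cy': 201.23530039935875, 'dist_coeffs': array([-0.00923834,  0.        ,  0.        ,  0.        ,  0.        ]), 'eye': array([ 0.43989679, -0.1173496 ,  0.84837771]), 'rotation': array([ 0.16729246, -0.13377362, -1.54851087])}
side {'fx': 385.2315527775222, 'fy': 385.2315527775222, 'cx': 315.9597469532061, 'cy': 194.83646056799418, 'dist_coeffs': array([-0.08016897,  0.        ,  0.        ,  0.        ,  0.        ]), 'eye': array([0.39548762, 0.5589394 , 0.57793424]), 'rotation': array([ 0.18466014, -1.32865424, -2.55444831])}
```

View pics/top0.png

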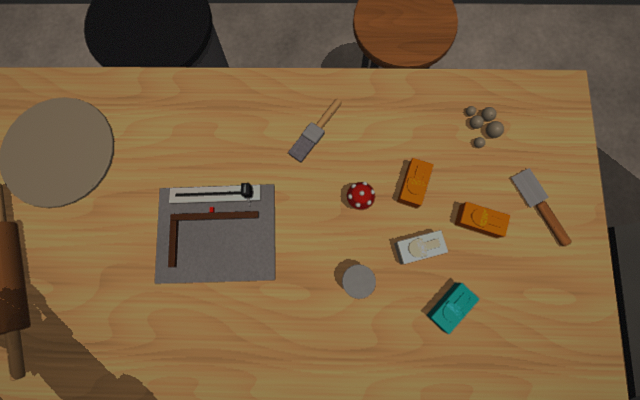

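View pics/side0.png

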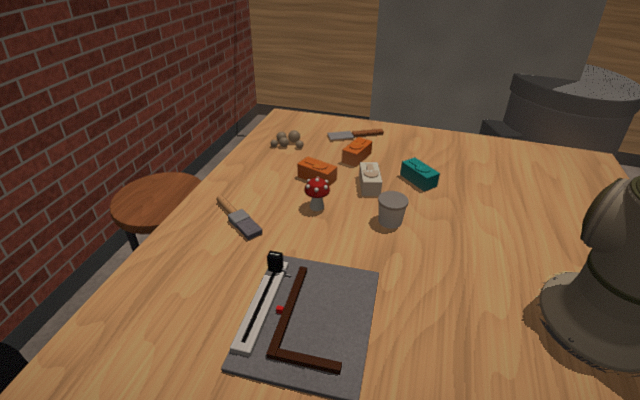

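The top view shows a white block at (422,247), two orange look-alikes at (416,183) and (483,220), and a turquoise one at (454,307). Only the white one fits "white plaster". The jig is at about (216,233), the grip at (246,190) and the red tab at (212,211). I'll confirm these in enlarged crops and measure.

```bash
cat > h.py <<'E'
import numpy as np, cv2
from scipy.spatial.transform import Rotation as R
from scipy.optimize import least_squares
def cam(c):
    Rw=R.from_rotvec(c['rotation']).as_matrix(); K=np.array([[c['fx'],0,c['cx']],[0,c['fy'],c['cy']],[0,0,1]])
    return Rw,np.array(c['eye']),K,np.array(c['dist_coeffs'])
F=np.diag([1,-1,-1.])
def proj(c,P):
    Rw,e,K,d=cam(c); Q=(np.atleast_2d(P)-e)@Rw@F
    return cv2.projectPoints(Q.reshape(-1,1,3),np.zeros(3),np.zeros(3),K,d)[0].reshape(-1,2)
def back(c,uv,z):
    Rw,e,K,d=cam(c); n=cv2.undistortPoints(np.array(uv,float).reshape(-1,1,2),K,d).reshape(-1,2)
    D=np.c_[n,np.ones(len(n))]@F@Rw.T
    return e+D*((z-e[2])/D[:,2])[:,None]
def pose2(x,y,a,P):
    P=np.atleast_2d(np.array(P,float)); c,s=np.cos(a),np.sin(a)
    return np.c_[x+c*P[:,0]-s*P[:,1],y+s*P[:,0]+c*P[:,1],P[:,2]]
E
python3 - <<'E'
from cell import r
import cv2,numpy as np
from h import *
f=cv2.imread('pics/top0.png')
a=cv2.resize(f[175:295,145:285],None,fx=5,fy=5,interpolation=cv2.INTER_CUBIC)
cv2.imwrite('pics/jigcrop.png',a)
a=cv2.resize(f[150:340,330:520],None,fx=3.1,fy=3.1,interpolation=cv2.INTER_CUBIC)
cv2.imwrite('pics/blkcrop.png',a)
f=cv2.imread('pics/side0.png')
cv2.imwrite('pics/jigside.png',cv2.resize(f[245:395,220:390],None,fx=4,fy=4,interpolation=cv2.INTER_CUBIC))
for n in ['top','side']:
    r.grab_frame(n)
    for q in ['jig','long_fence','short_fence','gauge','mark','block','mushroom','tub','brush']:
        m=r.outline_of(n,q)
        for k in m[:3]:
            ys,xs=np.nonzero(k['mask']); print(n,q,round(k['score'],2),np.round(k['box'],1),'c',xs.mean().round(1),ys.mean().round(1))
            if q in('block','jig','mark','gauge'):
                print('  ',cv2.minAreaRect(np.c_[xs,ys].astype(np.float32)))
E
```

```text
top jig 0.88 [152.1 184.1 275.6 284.5] c 215.6 234.3
   ((213.9769287109375, 233.13900756835938), (98.68781280517578, 122.5810317993164), 88.46566009521484)
top long_fence 0.56 [170.3 209.3 260.4 222. ] c 214.6 215.7
top short_fence 0.67 [167.6 220.7 179.7 268.1] c 173.0 244.0
top short_fence 0.21 [240.8 185.8 255.5 203.7] c 246.9 191.0
top gauge 0.68 [238.4 184.8 256.5 205.1] c 246.8 191.5
   ((246.5, 194.0), (22.0, 13.0), 90.0)
top block 0.97 [455.9 202.  509.1 236.2] c 481.8 220.0
   ((481.6000671386719, 220.1999969482422), (52.493804931640625, 27.195587158203125), 18.434947967529297)
top block 0.84 [428.4 283.  477.8 333.8] c 452.4 307.4
   ((453.0447692871094, 307.26202392578125), (30.477693557739258, 49.49510955810547), 41.633541107177734)
top block 0.83 [394.  233.8 447.4 265.8] c 420.7 247.3
   ((420.6515197753906, 247.1929473876953), (23.769380569458008, 49.986549377441406), 75.0685806274414)
top mushroom 0.68 [348.5 180.4 376.6 210.9] c 360.6 195.3
top tub 0.6 [341.6 264.7 373.9 296.9] c 358.7 281.7
top brush 0.65 [291.4  98.5 342.4 163.6] c 312.2 134.5
side jig 0.6 [222.7 
[... 988 characters left out ...]
), (11.881343841552734, 100.30168914794922), 20.85445785522461)
side block 0.95 [294.5 157.2 338.6 186.7] c 316.1 169.2
   ((316.35479736328125, 169.6051483154297), (40.72357940673828, 22.559385299682617), 13.495734214782715)
side block 0.8 [401.1 160.5 438.7 191.3] c 419.4 174.3
   ((418.9999694824219, 174.0), (40.49311828613281, 23.852108001708984), 33.6900634765625)
side block 0.65 [339.9 138.3 369.6 165. ] c 355.9 151.4
   ((355.7176513671875, 151.17059326171875), (21.801511764526367, 35.14273452758789), 49.398704528808594)
side mushroom 0.57 [302.4 179.2 331.2 209. ] c 316.7 192.0
side tub 0.93 [377.3 191.  411.8 228.7] c 391.3 208.1
side tub 0.25 [303.9 177.1 327.8 210.6] c 315.6 192.0
```

View pics/jigcrop.png

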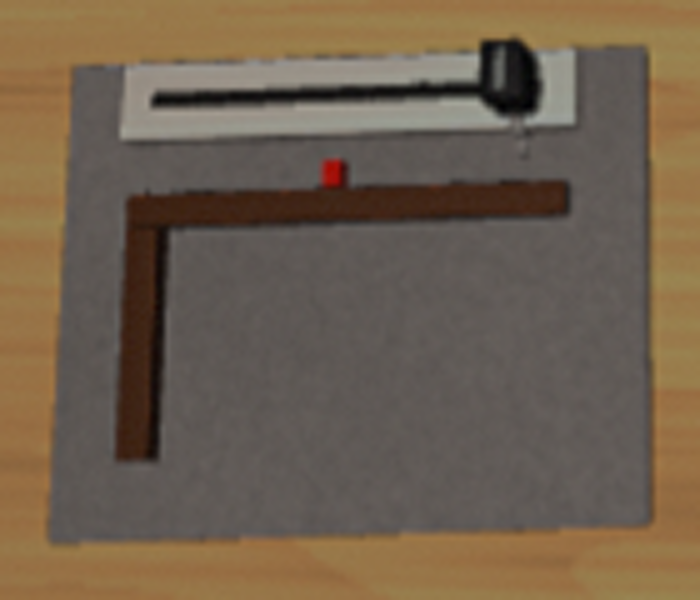

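View pics/blkcrop.png

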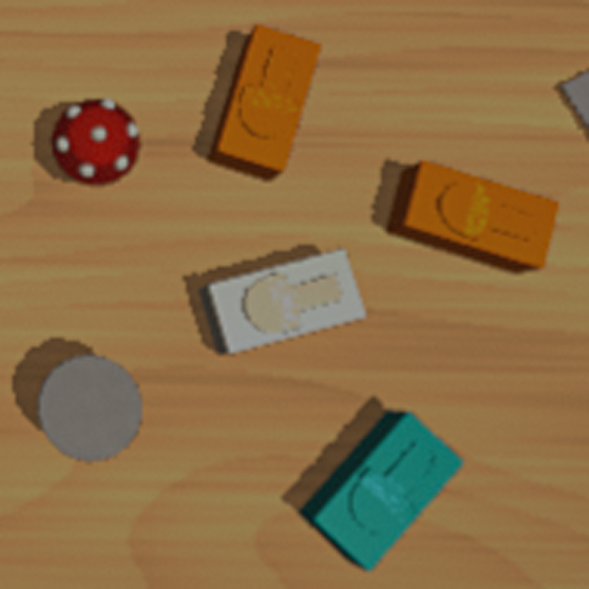

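View pics/jigside.png

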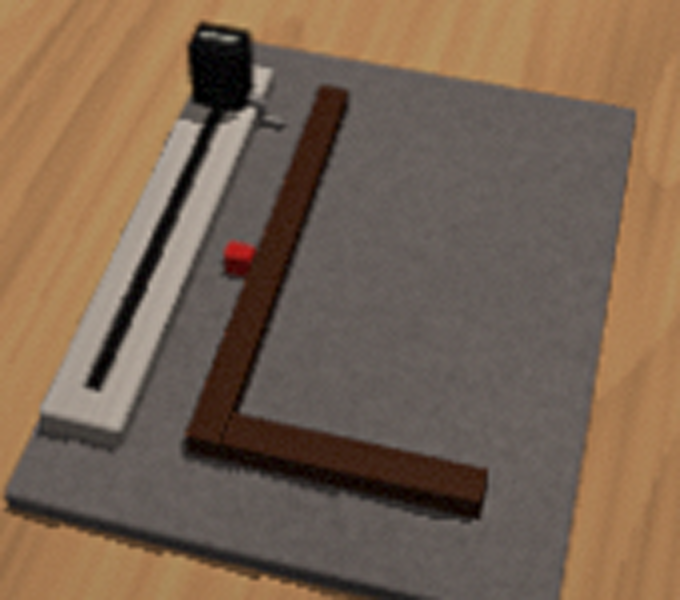

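The crops confirm the white block, with its relief up. The jig's corners, tab and grip are clear in both views. Next I'll fit the poses of the jig, block, tab and gauge.

```bash
cat > fit1.py <<'E'
from cell import r
from h import *
T=[(74,67,110,135,12),(649,46,110,-135,12),(652,525,-110,-135,12),(50,543,-110,135,12),(128,198,45,100,26),(568,181,45,-100,26),(568,213,30,-100,26),(117,460,-75,100,26),(153,458,-75,85,26)]
S=[(635,110,-110,-135,12),(262,45,110,-135,12),(8,498,110,135,12),(320,90,45,-100,26),(348,92,30,-100,26),(237,415,30,85,26),(487,470,-75,85,26)]
T=np.array(T,float);S=np.array(S,float)
tu=(T[:,:2]+.5)/5-.5+[145,175]; su=(S[:,:2]+.5)/4-.5+[220,245]
ct,cs=r.calibration('top'),r.calibration('side')
def res(p,wt=1,ws=1):
    return np.r_[wt*(proj(ct,pose2(*p,T[:,2:]/1e3))-tu).ravel(),ws*(proj(cs,pose2(*p,S[:,2:]/1e3))-su).ravel()]
for w in [(1,1),(1,0),(0,1)]:
    s=least_squares(res,[.4,.2,0],args=w); print('jig',w,s.x.round(4),np.degrees(s.x[2]).round(2),np.sqrt(np.mean(s.fun**2)).round(2))
    if w==(1,1): J=s.x; print(s.fun.reshape(-1,2).round(1).tolist())
def tojig(P): c,s=np.cos(J[2]),np.sin(J[2]); d=P[:,:2]-J[:2]; return np.c_[d@[c,s],d@[-s,c]]*1e3
print('tab top', tojig(back(ct,[((334+.5)/5-.5+145,(168+.5)/5-.5+175)],.025)), tojig(back(cs,[((240+.5)/4-.5+220,(248+.5)/4-.5+245)],.025)))
print('grip top', tojig(back(ct,[((500+.5)/5-.5+145,(63+.5)/5-.5+175)],.066)), tojig(back(cs,[((222+.5)/4-.5+220,(33+.5)/4-.5+245)],.066)))
# block: top-face corners in blkcrop
B=np.array([(207,291),(346,250),(366,318),(229,353)],float); bu=(B+.5)/3.1-.5+[330,150]
X=np.array([(25,50,45),(25,-50,45),(-25,-50,45),(-25,50,45)])/1e3
s=least_squares(lambda p:(proj(ct,pose2(*p,X))-bu).ravel(),[.4,-.3,0]); print('block',s.x.round(4),np.degrees(s.x[2]).round(1),s.fun.round(1))
print('block predicted in side',proj(cs,pose2(*s.x,X)).round(0).tolist())
for n,u,z in [('mush',(360.6,195.3),.07),('tub',(358.7,281.7),.066)]: print(n,back(ct,[u],z).round(3))
E
python3 fit1.py
```

```text
jig (1, 1) [0.5251 0.1449 0.0417] 2.39 1.92
[[0.2, -0.4], [-0.0, 0.6], [-0.8, 1.4], [-1.0, 0.4], [0.1, -0.6], [-0.2, 0.6], [-0.3, 0.7], [-0.7, 0.6], [-1.2, 0.9], [2.1, -0.1], [-9.2, -2.7], [-0.6, -1.2], [1.3, -1.5], [1.6, -0.6], [-0.3, -0.9], [1.5, -0.0]]
jig (1, 0) [0.5263 0.1439 0.0503] 2.88 0.26
jig (0, 1) [0.524  0.1464 0.0323] 1.85 1.78
tab top [[55.22660674  6.58056533]] [[54.43249855  5.7692283 ]]
grip top [[ 92.31959443 -77.90807097]] [[ 90.4360813  -82.49435811]]
block [ 0.4984 -0.3155  0.2817] 16.1 [ 0.1 -1.4 -0.5 -0.2  0.5  0.3 -0.   1.3]
block predicted in side [[363.0, 182.0], [360.0, 162.0], [378.0, 162.0], [383.0, 182.0]]
mush [[ 0.605 -0.181  0.07 ]]
tub [[ 0.424 -0.177  0.066]]
```

```bash
cat >> h.py <<'E'
def togo(r,target,yaw):
    "tool-frame shift (cm) and turn about tool z (deg) to reach target TCP with tool x along world yaw (mod pi), straight down"
    o=r.observe(); M=R.from_rotvec(o['eef_rot']).as_matrix()
    cur=np.arctan2(M[1,0],M[0,0])
    d=(yaw-cur+np.pi/2)%np.pi-np.pi/2
    Mt=[]
    a=cur+d; X=np.array([np.cos(a),np.sin(a),0]);Z=np.array([0,0,-1.]);Y=np.cross(Z,X)
    G=np.c_[X,Y,Z]; rv=R.from_matrix(M.T@G).as_rotvec(degrees=True)
    w=np.array(target)-o['eef_pos']
    print('t',round(o['time_s'],2),'pos',o['eef_pos'].round(4),'yaw',np.degrees(cur).round(2),'j',o['joints'].round(2),'F',o['ft_force'].round(1),'g',o['grip_width'].round(4))
    print('world d cm',(w*100).round(2),'rotvec to go deg',rv.round(2),'shift now-axes cm',(M.T@w*100).round(2),'shift final-axes cm',(G.T@w*100).round(2))
E
sed -i 's/(262,45,110,-135,12),//' fit1.py; python3 fit1.py | head -6
python3 - <<'E'
from cell import r
from h import *
J=[.5255,.1443,.046]
t=pose2(*J,[[.088,-.080,.2]])[0]; print(t)
togo(r,t,J[2]+np.pi/2)
E
```

```text
jig (1, 1) [0.5264 0.145  0.0527] 3.02 0.64
[[-0.4, -0.4], [-0.6, -0.5], [-0.3, 0.1], [-0.5, 0.5], [-0.2, -0.7], [-0.5, -0.5], [-0.5, -0.3], [-0.4, 0.5], [-0.9, 0.7], [0.8, -0.7], [-0.8, -0.5], [0.1, -1.5], [0.4, -0.7], [-0.6, -0.7], [1.3, -0.5]]
jig (1, 0) [0.5263 0.1439 0.0503] 2.88 0.27
jig (0, 1) [0.5263 0.1463 0.0545] 3.12 0.42
tab top [[53.98441487  5.88395416]] [[53.18145694  5.08137448]]
grip top [[ 90.14863063 -79.00638038]] [[ 88.21493542 -83.57173626]]
[0.61708561 0.0684312  0.2       ]Traceback (most recent call last):
  File "<stdin>", line 5, in <module>
  File "h.py", line 27, in togo
    print('t',round(o['time_s'],2),'pos',o['eef_pos'].round(4),'yaw',np.degrees(cur).round(2),'j',o['joints'].round(2),'F',o['ft_force'].round(1),'g',o['grip_width'].round(4))
                                                                                                                                                      ^^^^^^^^^^^^^^^^^^^^^
AttributeError: 'float' object has no attribute 'round'
```

```bash
sed -i "s/o\['grip_width'\].round(4)/round(o['grip_width'],4)/" h.py
python3 - <<'E'
from cell import r
from h import *
J=[.5263,.145,.0525]
t=pose2(*J,[[.088,-.080,.2]])[0]; print(t)
togo(r,t,J[2]+np.pi/2)
c=r.calibration('wrist'); o=r.observe(); M=R.from_rotvec(o['eef_rot']).as_matrix()
print('cam in tool', M.T@(c['eye']-o['eef_pos'])); print('view dir in tool', -M.T@R.from_rotvec(c['rotation']).as_matrix()[:,2], c['fx'])
E
```

```text
[0.61837682 0.0697281  0.2       ]
t 1.1 pos [0.2292 0.4723 0.2313] yaw 64.11 j [ 0.9   0.31  1.5  -0.    1.33 -0.22] F [ 0.3 -0.3 -0.2] g 0.0854
world d cm [ 38.91 -40.26  -3.13] rotvec to go deg [  0.   -0.  -28.9] shift now-axes cm [-19.23  52.59   3.13] shift final-axes cm [-42.25  36.75   3.13]
cam in tool [-0.00073263 -0.07836723 -0.14358711]
view dir in tool [8.10079782e-05 3.03663901e-01 9.52779213e-01] 307.1887702999133
```

```bash
python3 -m jog '[[0,0,-9.6,-1.9,5.2,0.3,8.5],[0,0,-9.6,-2.7,4.8,0.3,8.5],[0,0,-9.6,-3.5,4.3,0.3,8.5],[0,0,0,-4.2,3.6,0.3,8.5],[0,0,0,-4.2,3.6,0.3,8.5]]'; python3 - <<'E'
from cell import r
from h import *
J=[.5263,.145,.0525]
togo(r,pose2(*J,[[.088,-.080,.2]])[0],J[2]+np.pi/2)
E
```

```text
time_s: 1.72
eef_pos: [0.4212, 0.2741, 0.2167]
eef_rot: [2.158, 2.283, 0.004]
ft_force: [1.3, 1.6, -0.1]
grip_width: 0.0849
t 1.73 pos [0.4212 0.2741 0.2167] yaw 93.25 j [ 0.34  0.27  1.59  0.    1.28 -1.28] F [ 1.3  1.6 -0.1] g 0.0849
world d cm [ 19.72 -20.43  -1.67] rotvec to go deg [ 0.1  -0.09  0.24] shift now-axes cm [-21.52  18.53   1.67] shift final-axes cm [-21.44  18.62   1.67]
```

```bash
python3 -m jog '[[0,0,0,-4.1,4,0.3,8.5],[0,0,0,-4.1,4,0.3,8.5],[0,0,0,-4.1,4,0.3,8.5],[0,0,0,-4.1,4,0.3,8.5],[0,0,0,0,0,0,8.5]]'; python3 - <<'E'
from cell import r
from h import *
J=[.5263,.145,.0525]
togo(r,pose2(*J,[[.088,-.080,.2]])[0],J[2]+np.pi/2)
c=r.calibration('wrist'); f=r.grab_frame('wrist'); cv2.imwrite('pics/w1.png',f[:,:,::-1])
import pickle; pickle.dump(c,open('w1.pkl','wb'))
for q in ['mark','gauge','gauge_top']:
  for k in r.outline_of('wrist',q)[:3]:
    ys,xs=np.nonzero(k['mask']); print(q,round(k['score'],2),np.round(k['box'],1),'c',xs.mean().round(1),ys.mean().round(1))
E
```

```text
time_s: 2.35
eef_pos: [0.5968, 0.1103, 0.2038]
eef_rot: [2.163, 2.278, 0.005]
ft_force: [0.1, 0.3, 0.3]
grip_width: 0.0851
t 2.35 pos [0.5968 0.1103 0.2038] yaw 92.99 j [-0.01  0.51  1.28  0.    1.35 -1.63] F [0.1 0.3 0.3] g 0.0851
world d cm [ 2.16 -4.06 -0.38] rotvec to go deg [ 0.13 -0.1  -0.02] shift now-axes cm [-4.17  1.94  0.37] shift final-axes cm [-4.17  1.94  0.38]
mark 0.45 [264.9 139.3 451.7 152.8] c 356.2 146.6
gauge 0.73 [264.9 168.9 292.3 217.9] c 279.5 198.6
gauge_top 0.94 [268.8 163.  291.1 220.7] c 280.2 197.9
gauge_top 0.61 [360.1 155.2 368.8 164.7] c 362.4 160.5
```

View pics/w1.png

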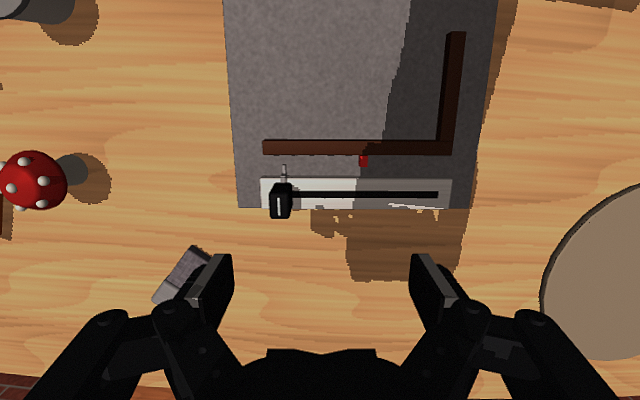

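```bash
python3 - <<'E'
import cv2
f=cv2.imread('pics/w1.png')
cv2.imwrite('pics/w1a.png',cv2.resize(f[130:225,220:500],None,fx=2.8,fy=2.8,interpolation=cv2.INTER_CUBIC))
cv2.imwrite('pics/w1b.png',cv2.resize(f[130:225,250:400],None,fx=5,fy=5,interpolation=cv2.INTER_CUBIC))
E
```

```text
(no output)
```

View pics/w1b.png

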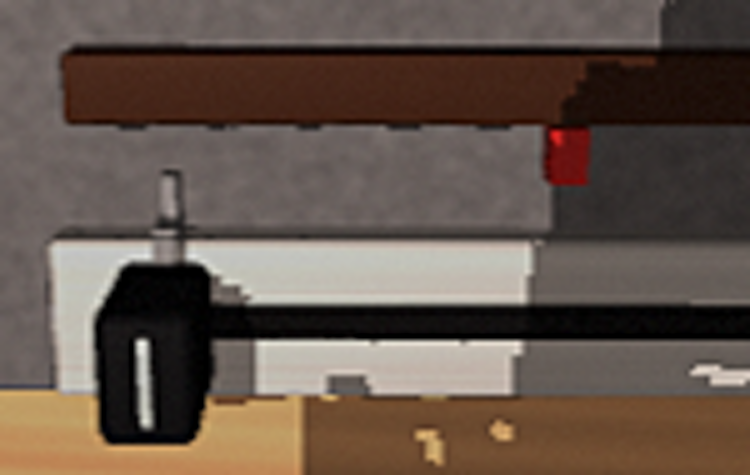

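View pics/w1a.png

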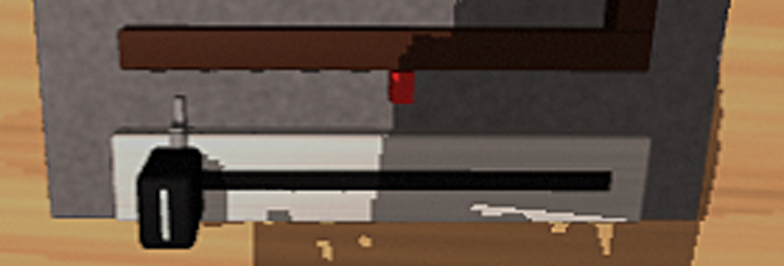

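```bash
cat > fit2.py <<'E'
import pickle
from h import *
c=pickle.load(open('w1.pkl','rb'))
a=[(63,53,30,-100,26),(66,122,45,-100,26)]
b=[(648,69,45,100,26),(52,217,110,-135,12),(36,0,None,None,None)]
P=np.array(a,float); u=(P[:,:2]+.5)/5-.5+[250,130]
P2=np.array(b[:2],float); u2=(P2[:,:2]+.5)/2.8-.5+[220,130]
P=np.r_[P,P2];u=np.r_[u,u2]
s=least_squares(lambda p:(proj(c,pose2(*p,P[:,2:]/1e3))-u).ravel(),[.52,.14,.05]);J=s.x
print('jig wrist',J.round(4),s.fun.reshape(-1,2).round(1).tolist())
for J in (J,[.5263,.145,.0525]):
    def tj(x,y,z):
        p=back(c,[((x+.5)/5-.5+250,(y+.5)/5-.5+130)],z/1e3)[0]; d=p[:2]-J[:2]; C,S=np.cos(J[2]),np.sin(J[2]); return np.round([C*d[0]+S*d[1],-S*d[0]+C*d[1]],4)*1e3,p.round(4)
    print('tab',tj(569.5,157,25),'grip',tj(145,385,66),'ptr tip',tj(171,172,25), 'track corner',tj(52,241,26))
E
python3 fit2.py
```

```text
jig wrist [0.526  0.1456 0.0506] [[-0.3, -0.5], [-0.1, 0.1], [0.6, 0.1], [-0.3, 0.6]]
tab (array([52.6,  6.5]), array([0.5782, 0.1547, 0.025 ])) grip (array([ 89.5, -79.9]), array([0.6194, 0.0703, 0.066 ])) ptr tip (array([ 55.9, -78.3]), array([0.5858, 0.0702, 0.025 ])) track corner (array([  70.7, -104.4]), array([0.6019, 0.0449, 0.026 ]))
tab (array([52.4,  7. ]), array([0.5782, 0.1547, 0.025 ])) grip (array([ 89.1, -79.5]), array([0.6194, 0.0703, 0.066 ])) ptr tip (array([ 55.5, -77.8]), array([0.5858, 0.0702, 0.025 ])) track corner (array([  70.3, -103.9]), array([0.6019, 0.0449, 0.026 ]))
```

```bash
python3 -m jog '[[0,0,0,-2,1,3,8.5],[0,0,0,-2,1,3,8.5],[0,0,0,0,0,0,8.5]]'; python3 - <<'E'
from cell import r
from h import *
J=[.526,.1455,.051]
togo(r,pose2(*J,[[.088,-.080,.037]])[0],J[2]+np.pi/2)
E
```

```text
time_s: 2.92
eef_pos: [0.616, 0.0789, 0.146]
eef_rot: [2.149, 2.289, 0.01]
ft_force: [-0.7, 0.2, -0.1]
grip_width: 0.0849
t 2.92 pos [0.616  0.0789 0.146 ] yaw 93.62 j [-0.06  0.59  1.31  0.    1.24 -1.7 ] F [-0.7  0.2 -0.1] g 0.0849
world d cm [  0.19  -0.88 -10.9 ] rotvec to go deg [ 0.34 -0.14  0.7 ] shift now-axes cm [-0.92  0.07 10.9 ] shift final-axes cm [-0.89  0.15 10.9 ]
```

```bash
python3 -m jog '[[0.3,0,0.7,-0.9,0.1,3,8.5],[0,0,0,0,0,3,8.5],[0,0,0,0,0,2.5,8.5],[0,0,0,0,0,0,8.5]]'; python3 - <<'E'
from cell import r
from h import *
J=[.526,.1455,.051]
togo(r,pose2(*J,[[.088,-.080,.037]])[0],J[2]+np.pi/2)
E
```

```text
time_s: 3.42
eef_pos: [0.6183, 0.076, 0.066]
eef_rot: [2.154, 2.28, 0.013]
ft_force: [0.2, 0.3, 0.6]
grip_width: 0.0851
t 3.42 pos [0.6183 0.076  0.066 ] yaw 93.25 j [-0.07  0.68  1.38  0.    1.07 -1.7 ] F [0.2 0.3 0.6] g 0.0851
world d cm [-0.03 -0.59 -2.9 ] rotvec to go deg [ 0.53 -0.14  0.33] shift now-axes cm [-0.59 -0.09  2.9 ] shift final-axes cm [-0.58 -0.06  2.9 ]
```

```bash
python3 -m jog '[[0.5,0,0.3,-0.7,-0.1,1.6,8.5],[0,0,0,0,0,1.5,8.5],[0,0,0,0,0,0,8.5]]'; python3 - <<'E'
from cell import r
from h import *
J=[.526,.1455,.051]
togo(r,pose2(*J,[[.088,-.080,.037]])[0],J[2]+np.pi/2)
f=r.grab_frame('wrist'); cv2.imwrite('pics/w2.png',f[:,:,::-1])
E
```

```text
time_s: 3.8
eef_pos: [0.6189, 0.0696, 0.0366]
eef_rot: [2.161, 2.278, 0.007]
ft_force: [0.7, 0.2, 0.4]
grip_width: 0.0852
t 3.8 pos [0.6189 0.0696 0.0366] yaw 93.01 j [-0.08  0.72  1.39  0.    1.02 -1.7 ] F [0.7 0.2 0.4] g 0.0852
world d cm [-0.1   0.05  0.04] rotvec to go deg [ 0.27 -0.11  0.09] shift now-axes cm [ 0.05 -0.09 -0.04] shift final-axes cm [ 0.05 -0.09 -0.04]
```

View pics/w2.png

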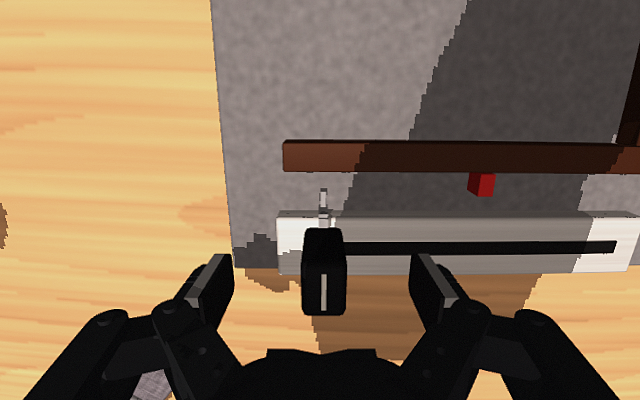

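The grip (324,270) is centred between the pads at 223 and 421, and the tab is at (482,184). Closing.

```bash
python3 -m jog '[[0,0,0,0,0,0,1],[0,0,0,0,0,0,1],[0,0,0,0,0,0,1],[0,0,0,0,0,0,1],[0,0,0,0,0,0,1]]';python3 -m jog '[[0,0,0,0,0,0,1],[0,0,0,0,0,0,1],[0,0,0,0,0,0,1]]'; python3 - <<'E'
from cell import r
from h import *
J=[.526,.1455,.051]
togo(r,pose2(*J,[[.088,.0065,.037]])[0],J[2]+np.pi/2)
c=r.calibration('wrist');f=r.grab_frame('wrist'); cv2.imwrite('pics/w3.png',f[:,:,::-1])
E
```

```text
time_s: 4.47
eef_pos: [0.62, 0.0699, 0.0388]
eef_rot: [2.159, 2.276, 0.011]
ft_force: [0.8, 0.1, -1.2]
grip_width: 0.0186
time_s: 4.85
eef_pos: [0.62, 0.0699, 0.0388]
eef_rot: [2.16, 2.276, 0.011]
ft_force: [-0.5, 0.5, 0.4]
grip_width: 0.019
t 4.85 pos [0.62   0.0699 0.0388] yaw 93.0 j [-0.08  0.72  1.39  0.    1.03 -1.7 ] F [-0.5  0.5  0.4] g 0.019
world d cm [-0.65  8.66 -0.18] rotvec to go deg [ 0.47 -0.1   0.08] shift now-axes cm [ 8.68 -0.19  0.19] shift final-axes cm [ 8.68 -0.2   0.18]
```

View pics/w3.png

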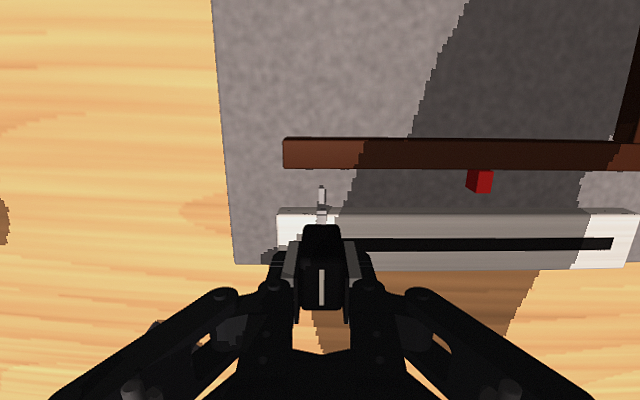

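```bash
python3 -m jog '[[0,0,0,1.5,0,0,1],[0,0,0,2,0,0,1],[0,0,0,2,0,0,1],[0,0,0,2,0,0,1],[0,0,0,0,0,0,1]]'; python3 - <<'E'
from cell import r
from h import *
J=[.526,.1455,.051]
togo(r,pose2(*J,[[.088,.0065,.037]])[0],J[2]+np.pi/2)
c=r.calibration('wrist');f=r.grab_frame('wrist'); cv2.imwrite('pics/w4.png',f[:,:,::-1])
E
```

```text
time_s: 5.52
eef_pos: [0.616, 0.1511, 0.0388]
eef_rot: [2.157, 2.276, 0.013]
ft_force: [1.3, 0.7, -1.4]
grip_width: 0.0193
t 5.53 pos [0.616  0.1511 0.0388] yaw 93.08 j [ 0.06  0.74  1.35  0.    1.04 -1.57] F [ 1.3  0.7 -1.4] g 0.0193
world d cm [-0.24  0.54 -0.18] rotvec to go deg [ 0.55 -0.08  0.16] shift now-axes cm [ 0.55 -0.22  0.18] shift final-axes cm [ 0.55 -0.22  0.18]
```

View pics/w4.png

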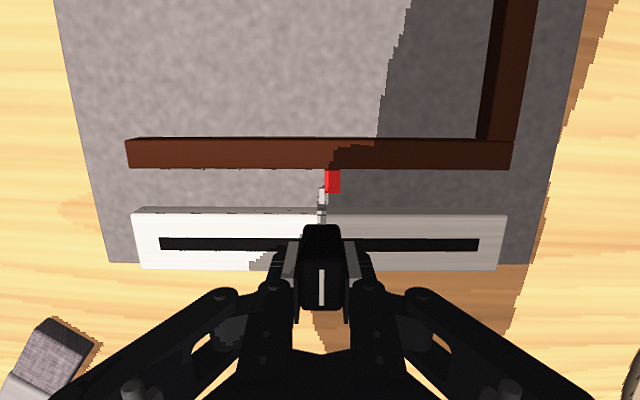

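```bash
python3 -m jog '[[0,0,0,0.55,0,0,1],[0,0,0,0,0,0,1]]'; python3 - <<'E'
from cell import r
from h import *
J=[.526,.1455,.051]
togo(r,pose2(*J,[[.088,.0065,.037]])[0],J[2]+np.pi/2)
c=r.calibration('wrist');f=r.grab_frame('wrist')[:,:,::-1]; cv2.imwrite('pics/w5.png',f)
import pickle; pickle.dump(c,open('w5.pkl','wb'))
cv2.imwrite('pics/w5c.png',cv2.resize(f[160:235,275:365],None,fx=8,fy=8,interpolation=cv2.INTER_CUBIC))
E
```

```text
time_s: 5.82
eef_pos: [0.6158, 0.1555, 0.0388]
eef_rot: [2.159, 2.275, 0.012]
ft_force: [0.9, 1.7, -0.6]
grip_width: 0.0193
t 5.83 pos [0.6158 0.1555 0.0388] yaw 93.0 j [ 0.06  0.74  1.35  0.    1.04 -1.56] F [ 0.9  1.7 -0.6] g 0.0193
world d cm [-0.22  0.1  -0.18] rotvec to go deg [ 0.52 -0.08  0.08] shift now-axes cm [ 0.11 -0.22  0.18] shift final-axes cm [ 0.11 -0.22  0.18]
```

View pics/w5c.png

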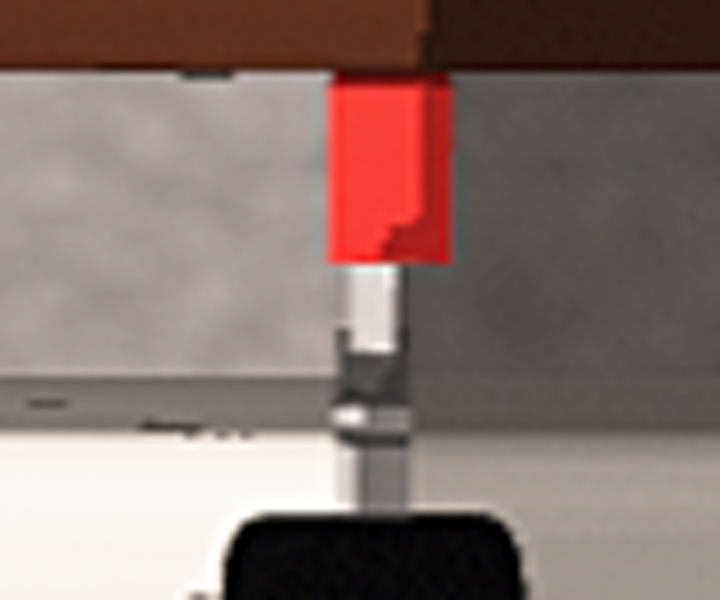

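View pics/w5.png

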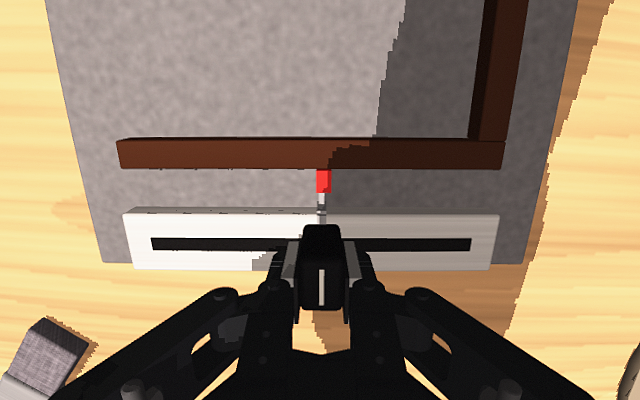

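```bash
python3 -m jog '[[0,0,0,0.15,0,0,1],[0,0,0,0,0,0,1]]'; cat > look.py <<'E'
from cell import r
from h import *
import sys,pickle
J=[.526,.1455,.051]
togo(r,pose2(*J,[[.088,.0065,.037]])[0],J[2]+np.pi/2)
c=r.calibration('wrist');f=r.grab_frame('wrist')[:,:,::-1]; n=sys.argv[1]; cv2.imwrite(f'pics/{n}.png',f)
pickle.dump(c,open(f'{n}.pkl','wb'))
cv2.imwrite(f'pics/{n}c.png',cv2.resize(f[160:235,275:365],None,fx=8,fy=8,interpolation=cv2.INTER_CUBIC))
hsv=cv2.cvtColor(np.ascontiguousarray(f),cv2.COLOR_BGR2HSV)
E
python3 look.py w6
```

```text
time_s: 6.12
eef_pos: [0.6158, 0.1563, 0.0388]
eef_rot: [2.16, 2.274, 0.011]
ft_force: [1.5, 1.2, -1.0]
grip_width: 0.0188
t 6.12 pos [0.6158 0.1563 0.0388] yaw 92.94 j [ 0.06  0.74  1.35  0.    1.04 -1.56] F [ 1.5  1.2 -1. ] g 0.0188
world d cm [-0.22  0.02 -0.18] rotvec to go deg [ 0.51 -0.07  0.02] shift now-axes cm [ 0.03 -0.22  0.18] shift final-axes cm [ 0.03 -0.22  0.18]
```

View pics/w6c.png

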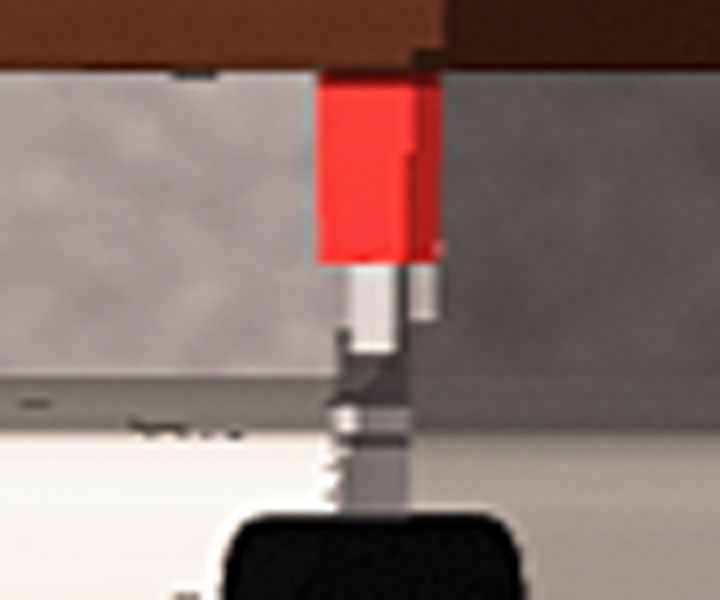

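```bash
python3 -m jog '[[0,0,0,0.1,0,0,1],[0,0,0,0,0,0,1]]'; python3 look.py w7
```

```text
time_s: 6.42
eef_pos: [0.6157, 0.157, 0.0388]
eef_rot: [2.16, 2.274, 0.011]
ft_force: [0.8, 0.8, 0.3]
grip_width: 0.0192
t 6.42 pos [0.6157 0.157  0.0388] yaw 92.94 j [ 0.07  0.74  1.35  0.    1.04 -1.56] F [0.8 0.8 0.3] g 0.0192
world d cm [-0.22 -0.05 -0.18] rotvec to go deg [ 0.5  -0.05  0.01] shift now-axes cm [-0.04 -0.22  0.18] shift final-axes cm [-0.04 -0.22  0.18]
```

View pics/w7c.png

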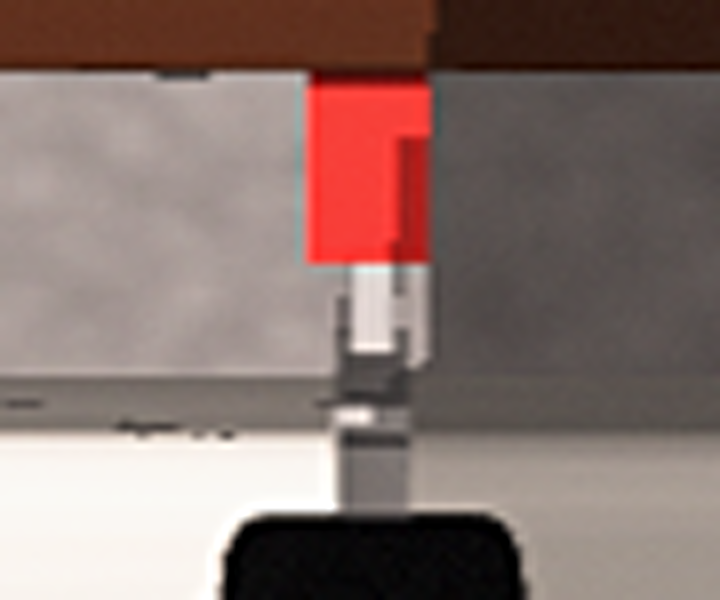

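Pointer and tab now agree to about 0.3 mm. Releasing and rising straight up.

```bash
python3 -m jog '[[0,0,0,0,0,0,5],[0,0,0,0,0,0,5],[0,0,0,0,0,0,5]]'; python3 look.py w8; python3 -m jog '[[0,0,0,0,0,-3,5],[0,0,0,0,0,-4,6],[0,0,0,0,0,-4,8.5],[0,0,0,0,0,-3,8.5],[0,0,0,0,0,0,8.5]]'; python3 look.py w9
```

```text
time_s: 6.85
eef_pos: [0.6154, 0.1571, 0.0388]
eef_rot: [2.161, 2.274, 0.01]
ft_force: [1.0, 0.4, 0.3]
grip_width: 0.0504
t 6.85 pos [0.6154 0.1571 0.0388] yaw 92.94 j [ 0.07  0.74  1.35  0.    1.04 -1.56] F [1.  0.4 0.3] g 0.0504
world d cm [-0.18 -0.07 -0.18] rotvec to go deg [ 0.45 -0.07  0.02] shift now-axes cm [-0.06 -0.19  0.18] shift final-axes cm [-0.06 -0.18  0.18]
time_s: 7.52
eef_pos: [0.6139, 0.1569, 0.1826]
eef_rot: [2.161, 2.275, 0.009]
ft_force: [0.5, 0.2, 0.4]
grip_width: 0.0849
t 7.53 pos [0.6139 0.1569 0.1826] yaw 92.94 j [ 0.07  0.59  1.21  0.    1.33 -1.56] F [0.5 0.2 0.4] g 0.0849
world d cm [ -0.03  -0.04 -14.56] rotvec to go deg [ 0.37 -0.07  0.02] shift now-axes cm [-0.06 -0.13 14.56] shift final-axes cm [-0.04 -0.03 14.56]
```

View pics/w8c.png

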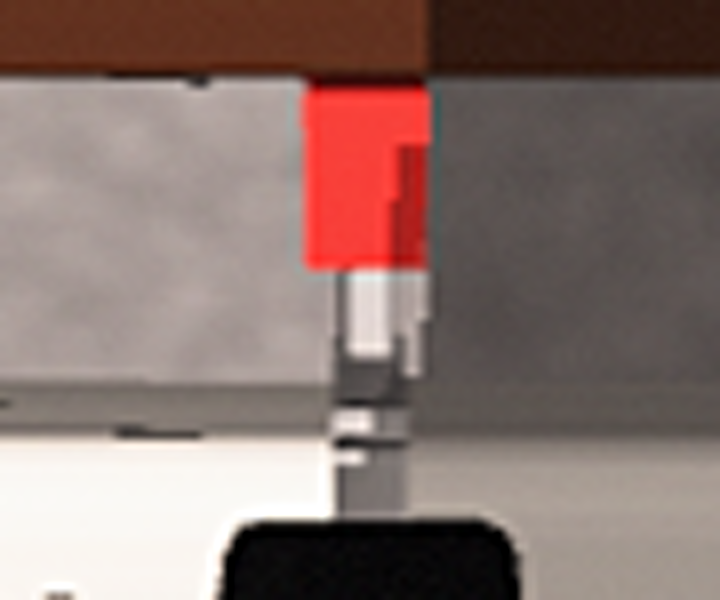

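View pics/w9.png

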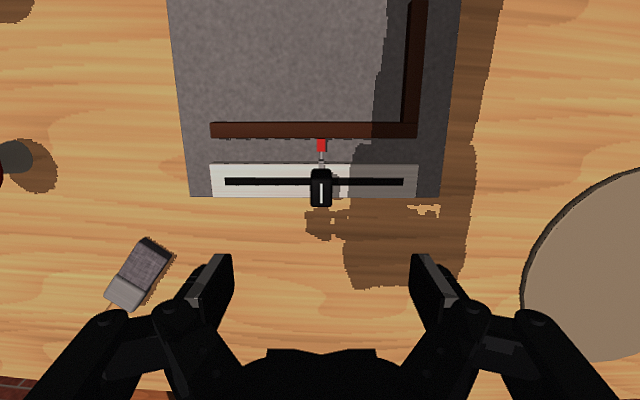

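Tab (366) and pointer (372) agree to about 0.4 mm after release. Next, the white block.

```bash
python3 -m jog '[[0,0,9.6,-5.2,-1.6,0,8.5],[0,0,9.6,-5.4,-0.7,0,8.5],[0,0,9.6,-5.4,0.2,0,8.5],[0,0,9.6,-5.3,1.1,0,8.5],[0,0,9.6,-5,2,0,8.5]]'; cat > tgt.py <<'E'
from cell import r
from h import *
import sys
x,y,z,a=map(float,sys.argv[1:5]); togo(r,[x,y,z],np.radians(a))
E
python3 tgt.py 0.498 -0.25 0.18 16.1
```

```text
time_s: 8.2
eef_pos: [0.5407, -0.109, 0.1718]
eef_rot: [-2.908, -1.169, 0.01]
ft_force: [0.7, -0.8, -0.3]
grip_width: 0.0849
t 8.2 pos [ 0.5407 -0.109   0.1718] yaw 43.78 j [-0.41  0.43  1.5   0.    1.23 -1.18] F [ 0.7 -0.8 -0.3] g 0.0849
world d cm [ -4.27 -14.1    0.82] rotvec to go deg [-0.46  0.29 27.68] shift now-axes cm [-12.84   7.22  -0.85] shift final-axes cm [-8.01 12.36 -0.82]
```

```bash
python3 -m jog '[[0,0,9.3,-4.4,2.5,-0.4,8.5],[0,0,9.3,-3.9,3.1,-0.4,8.5],[0,0,9.3,-3,3.4,-0.4,8.5],[0,0,0,0,0,0,8.5]]'; python3 tgt.py 0.498 -0.3155 0.018 16.1; cat > wl.py <<'E'
from cell import r
from h import *
import sys,pickle
n=sys.argv[1]; c=r.calibration('wrist');f=r.grab_frame('wrist')[:,:,::-1]; cv2.imwrite(f'pics/{n}.png',f)
pickle.dump(c,open(f'{n}.pkl','wb'))
if len(sys.argv)>2:
  for k in r.outline_of('wrist',sys.argv[2])[:4]:
    ys,xs=np.nonzero(k['mask']); print(round(k['score'],2),np.round(k['box'],1),cv2.boxPoints(cv2.minAreaRect(np.c_[xs,ys].astype(np.float32))).round(1).tolist())
E
python3 wl.py w10 block
```

```text
time_s: 8.7
eef_pos: [0.493, -0.2546, 0.1771]
eef_rot: [-3.104, -0.397, 0.024]
ft_force: [-0.0, 1.0, 0.0]
grip_width: 0.0851
t 8.7 pos [ 0.493  -0.2546  0.1771] yaw 14.6 j [-0.69  0.43  1.47 -0.    1.26 -0.94] F [-0.  1.  0.] g 0.0851
world d cm [  0.5   -6.09 -15.91] rotvec to go deg [-0.83  0.79 -1.51] shift now-axes cm [-0.83  6.24 15.84] shift final-axes cm [-1.21  5.99 15.91]
0.75 [288.6 190.3 340.7 291.2] [[286.3999938964844, 189.1999969482422], [338.6000061035156, 187.5], [342.0, 290.8999938964844], [289.8999938964844, 292.6000061035156]]
0.71 [133.7 210.  241.2 294.7] [[132.89999389648438, 247.60000610351562], [184.5, 206.60000610351562], [241.6999969482422, 278.70001220703125], [190.1999969482422, 319.6000061035156]]
0.66 [309.3 303.8 380.2 356.5] [[305.0, 307.6000061035156], [377.0, 302.3999938964844], [380.3999938964844, 349.79998779296875], [308.3999938964844, 355.0]]
0.65 [395.8 219.  504.3 304.7] [[386.6000061035156, 260.70001220703125], [416.0, 214.1999969482422], [509.70001220703125, 273.5], [480.29998779296875, 320.0]]
```

View pics/w10.png

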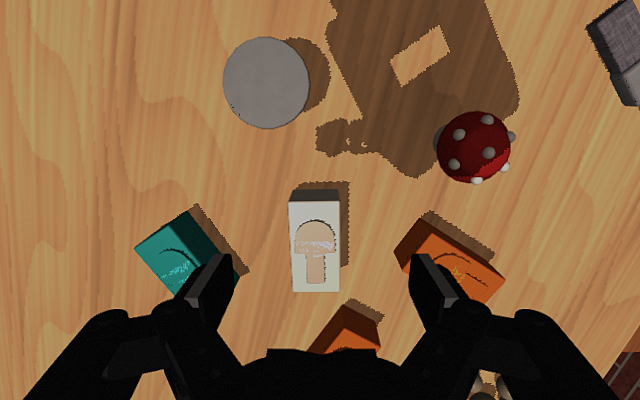

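```bash
python3 - <<'E'
import cv2
f=cv2.imread('pics/w10.png')
cv2.imwrite('pics/w10c.png',cv2.resize(f[180:300,270:360],None,fx=5,fy=5,interpolation=cv2.INTER_CUBIC))
E
```

```text
(no output)
```

View pics/w10c.png

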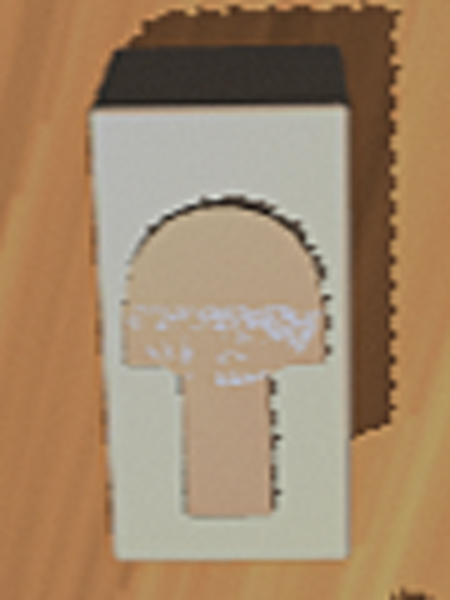

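```bash
python3 - <<'E'
import pickle
from h import *
c=pickle.load(open('w10.pkl','rb'))
B=np.array([(92,110),(347,104),(349,557),(115,558),(107,47),(340,46)],float); u=(B+.5)/5-.5+[270,180]
# near end = +y end ; image right = ? use back-projection
print(back(c,u,.045).round(4))
p=back(c,u[:4],.045)
X=np.array([(-25,50,45),(25,50,45),(25,-50,45),(-25,-50,45),(-25,50,0),(25,50,0)])/1e3
s=least_squares(lambda q:(proj(c,pose2(*q,X))-u).ravel(),[.498,-.3155,.28]); print(s.x.round(4),np.degrees(s.x[2]).round(2),s.fun.reshape(-1,2).round(1).tolist())
E
```

```text
[[ 0.4632 -0.2751  0.045 ]
 [ 0.5096 -0.2616  0.045 ]
 [ 0.5365 -0.3567  0.045 ]
 [ 0.4895 -0.3697  0.045 ]
 [ 0.4632 -0.2623  0.045 ]
 [ 0.5053 -0.251   0.045 ]]
[ 0.4996 -0.3163  0.2756] 15.79 [[-1.3, -0.4], [0.6, -0.1], [0.5, 0.9], [-0.6, 1.2], [0.7, -0.3], [0.1, -0.9]]
```

```bash
python3 -m jog '[[-0.8,0.8,-1.2,-0.5,3.1,2.5,8],[0,0,0,-0.5,3,3,8],[0,0,0,0,0.3,3,8],[0,0,0,0,0,0,8]]'; python3 tgt.py 0.4996 -0.3163 0.019 15.8;
```

```text
time_s: 9.3
eef_pos: [0.5033, -0.3114, 0.0876]
eef_rot: [-3.103, -0.46, 0.001]
ft_force: [0.4, 0.1, -0.1]
grip_width: 0.08
t 9.3 pos [ 0.5033 -0.3114  0.0876] yaw 16.88 j [-0.75  0.6   1.46  0.    1.09 -1.05] F [ 0.4  0.1 -0.1] g 0.08
world d cm [-0.37 -0.49 -6.86] rotvec to go deg [-0.24  0.    1.08] shift now-axes cm [-0.49  0.39  6.85] shift final-axes cm [-0.49  0.37  6.86]
```

```bash
python3 -m jog '[[-0.2,0,1.1,-0.5,0.4,2,8],[0,0,0,0,0,2.5,8],[0,0,0,0,0,1.5,8],[0,0,0,0,0,0,8]]'; python3 tgt.py 0.4996 -0.3163 0.019 15.8; python3 wl.py w11
```

```text
time_s: 9.8
eef_pos: [0.5029, -0.3139, 0.0305]
eef_rot: [3.107, 0.442, 0.006]
ft_force: [0.3, -0.2, -0.1]
grip_width: 0.08
t 9.8 pos [ 0.5029 -0.3139  0.0305] yaw 16.21 j [-0.76  0.68  1.5   0.    0.96 -1.04] F [ 0.3 -0.2 -0.1] g 0.08
world d cm [-0.33 -0.24 -1.15] rotvec to go deg [ 0.22 -0.17  0.41] shift now-axes cm [-0.39  0.13  1.15] shift final-axes cm [-0.39  0.14  1.15]
```

View pics/w11.png

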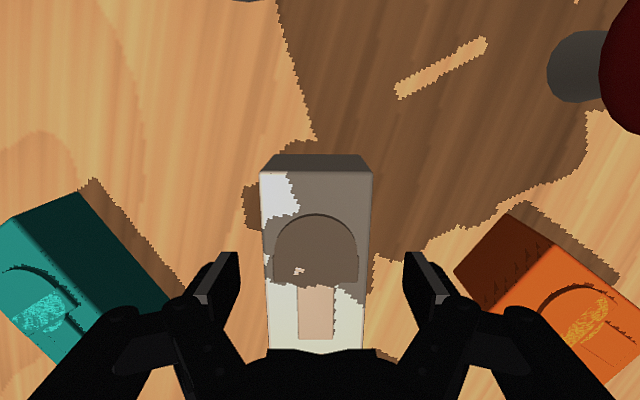

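```bash
python3 -m jog '[[0,0,0.4,-0.5,0.1,0.7,8],[0,0,0,0,0.1,0.6,8],[0,0,0,0,0,0,8]]'; python3 tgt.py 0.4996 -0.3163 0.019 15.8
```

```text
time_s: 10.22
eef_pos: [0.4996, -0.3183, 0.0193]
eef_rot: [3.105, 0.431, 0.01]
ft_force: [-0.4, 0.3, -0.4]
grip_width: 0.0799
t 10.22 pos [ 0.4996 -0.3183  0.0193] yaw 15.8 j [-0.77  0.69  1.51  0.    0.93 -1.04] F [-0.4  0.3 -0.4] g 0.0799
world d cm [ 0.    0.2  -0.03] rotvec to go deg [ 0.43 -0.31 -0.  ] shift now-axes cm [ 0.06 -0.2   0.03] shift final-axes cm [ 0.06 -0.2   0.03]
```

Well aligned. Closing, then lifting.

```bash
python3 -m jog '[[0,0,0,0,0,0,4],[0,0,0,0,0,0,4],[0,0,0,0,0,0,4],[0,0,0,0,0,0,4],[0,0,0,0,0,0,4]]'; python3 tgt.py 0.4996 -0.3163 0.019 15.8; python3 -m jog '[[0,0,0,0,0,-1,4],[0,0,0,0,0,-2.5,4],[0,0,0,0,0,-3.5,4],[0,0,0,0,0,-3.5,4],[0,0,0,0,0,0,4]]'; python3 wl.py w12; python3 tgt.py 0.5236 0.1805 0.04 2.9
```

```text
time_s: 10.85
eef_pos: [0.4999, -0.3186, 0.02]
eef_rot: [3.104, 0.431, 0.011]
ft_force: [-0.0, -1.2, -0.8]
grip_width: 0.0493
t 10.85 pos [ 0.4999 -0.3186  0.02  ] yaw 15.8 j [-0.77  0.69  1.51  0.    0.93 -1.04] F [-0.  -1.2 -0.8] g 0.0493
world d cm [-0.03  0.23 -0.1 ] rotvec to go deg [ 0.49 -0.34 -0.  ] shift now-axes cm [ 0.03 -0.23  0.1 ] shift final-axes cm [ 0.03 -0.23  0.1 ]
time_s: 11.48
eef_pos: [0.4983, -0.3172, 0.1285]
eef_rot: [3.107, 0.431, 0.008]
ft_force: [0.3, -0.0, -3.5]
grip_width: 0.0488
t 11.53 pos [ 0.4976 -0.3165  0.1265] yaw 15.8 j [-0.77  0.55  1.43  0.    1.16 -1.04] F [ 0.9 -0.7 -3.8] g 0.0491
world d cm [ 2.6  49.7  -8.65] rotvec to go deg [ 0.14 -0.17 12.9 ] shift now-axes cm [ 16.01 -47.14   8.56] shift final-axes cm [  5.11 -49.5    8.65]
```

View pics/w12.png

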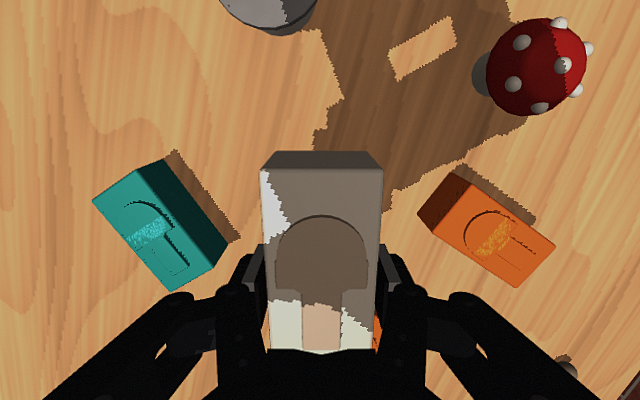

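Block held at width 49 mm, with about 3.5 N of weight. Carrying it over to the jig.

```bash
python3 -m jog '[[0,0,4,0.9,-2.8,-2,4],[0,0,4,1.1,-4,-1,4],[0,0,4.5,1,-5,0,4],[0,0,0,0.5,-5.5,0,4],[0,0,0,0.5,-5.5,0,4]]';python3 tgt.py 0.517 0.163 0.07 2.9;
```

```text
time_s: 12.15
eef_pos: [0.5056, -0.0791, 0.1483]
eef_rot: [-3.134, -0.068, 0.014]
ft_force: [1.2, 0.8, -3.3]
grip_width: 0.0489
t 12.15 pos [ 0.5056 -0.0791  0.1483] yaw 2.5 j [-0.39  0.37  1.65  0.    1.14 -0.43] F [ 1.2  0.8 -3.3] g 0.0489
world d cm [ 1.14 24.21 -7.83] rotvec to go deg [-0.38  0.5  -0.41] shift now-axes cm [  2.26 -24.09   7.97] shift final-axes cm [  2.36 -24.12   7.83]
```

```bash
python3 -m jog '[[-0.3,0.4,-0.4,0.6,-5.5,0,4],[0,0,0,0.6,-5.5,0,4],[0,0,0,0.6,-5.5,0,4],[0,0,0,0.5,-4,2,4],[0,0,0,0,0,0,4]]';python3 tgt.py 0.517 0.163 0.07 2.9;
```

```text
time_s: 12.78
eef_pos: [0.5132, 0.137, 0.1196]
eef_rot: [-3.137, -0.086, 0.025]
ft_force: [-0.1, 0.4, -2.5]
grip_width: 0.0486
t 12.78 pos [0.5132 0.137  0.1196] yaw 3.14 j [ 0.04  0.45  1.61  0.    1.1  -0.02] F [-0.1  0.4 -2.5] g 0.0486
world d cm [ 0.38  2.6  -4.96] rotvec to go deg [-0.2   0.91  0.23] shift now-axes cm [ 0.6  -2.55  4.96] shift final-axes cm [ 0.51 -2.57  4.96]
```

```bash
python3 -m jog '[[-0.6,1.2,0.2,0.5,-2.3,2,4],[0,0,0,0,0,2.5,4],[0,0,0,0,0,2,4],[0,0,0,0,0,0,4]]';python3 tgt.py 0.517 0.163 0.042 2.9; python3 wl.py w13; python3 - <<'E'
from cell import r
import cv2
f=r.grab_frame('side')[:,:,::-1]; cv2.imwrite('pics/s13.png',cv2.resize(f[190:400,200:420],None,fx=2.8,fy=2.8,interpolation=cv2.INTER_CUBIC))
E
```

```text
time_s: 13.28
eef_pos: [0.5151, 0.1582, 0.0492]
eef_rot: [3.132, 0.078, -0.001]
ft_force: [-1.0, -0.3, -2.2]
grip_width: 0.049
t 13.28 pos [0.5151 0.1582 0.0492] yaw 2.85 j [ 0.08  0.56  1.66 -0.01  0.93  0.04] F [-1.  -0.3 -2.2] g 0.049
world d cm [ 0.19  0.48 -0.72] rotvec to go deg [ 0.48  0.05 -0.05] shift now-axes cm [ 0.21 -0.48  0.72] shift final-axes cm [ 0.21 -0.47  0.72]
```

View pics/w13.png

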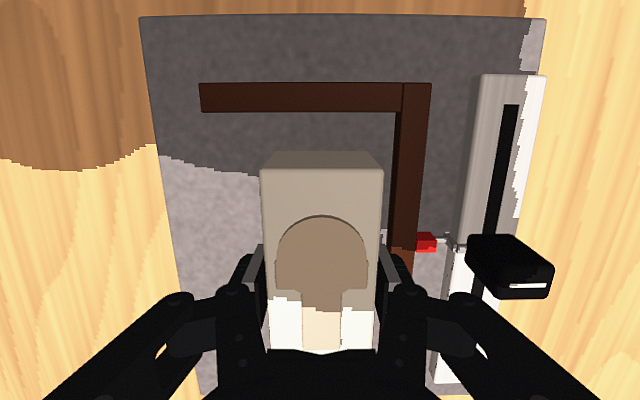

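View pics/s13.png

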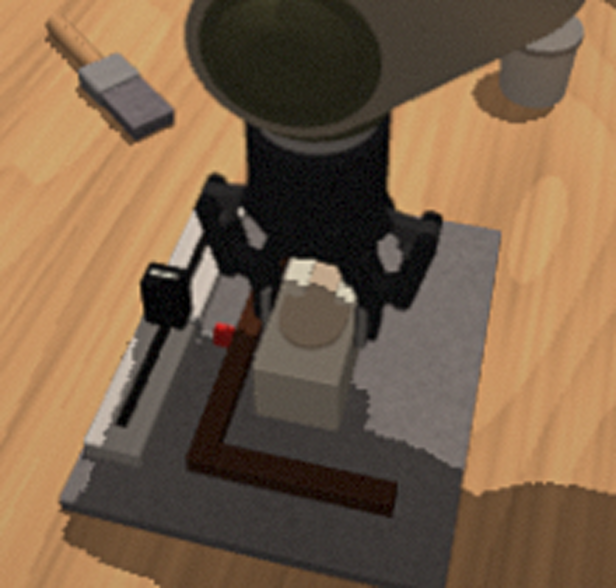

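```bash
python3 -m jog '[[0,0,0,0.2,-0.4,1,4],[0,0,0,0,0,0.7,4],[0,0,0,0,0,0,4]]';python3 tgt.py 0.517 0.163 0.032 2.9
```

```text
time_s: 13.75
eef_pos: [0.5192, 0.1623, 0.0343]
eef_rot: [3.133, 0.077, 0.009]
ft_force: [-0.7, -0.6, -3.1]
grip_width: 0.0487
t 13.75 pos [0.5192 0.1623 0.0343] yaw 2.82 j [ 0.09  0.59  1.65 -0.01  0.9   0.05] F [-0.7 -0.6 -3.1] g 0.0487
world d cm [-0.22  0.07 -0.23] rotvec to go deg [ 0.46 -0.32 -0.08] shift now-axes cm [-0.22 -0.08  0.23] shift final-axes cm [-0.22 -0.08  0.23]
```

```bash
python3 -m jog '[[0,0,0,0,0,0.2,4],[0,0,0,0,0,0,4]]'; python3 -m jog '[[0,0,0,0,0,0.2,4],[0,0,0,0,0,0,4]]';python3 -m jog '[[0,0,0,0,0,0.1,4],[0,0,0,0,0,0,4]]';python3 tgt.py 0.5236 0.1805 0.032 2.9
```

```text
time_s: 14.0
eef_pos: [0.5194, 0.1623, 0.0324]
eef_rot: [3.133, 0.077, 0.01]
ft_force: [0.4, -0.2, -3.0]
grip_width: 0.0488
time_s: 14.25
eef_pos: [0.5199, 0.1624, 0.0324]
eef_rot: [3.133, 0.078, 0.012]
ft_force: [-0.2, -0.1, -3.6]
grip_width: 0.049
time_s: 14.5
eef_pos: [0.5201, 0.1624, 0.0321]
eef_rot: [3.133, 0.078, 0.013]
ft_force: [-0.4, -0.4, -4.2]
grip_width: 0.049
t 14.5 pos [0.5201 0.1624 0.0321] yaw 2.84 j [ 0.09  0.59  1.65 -0.01  0.89  0.05] F [-0.4 -0.4 -4.2] g 0.049
world d cm [ 0.35  1.81 -0.01] rotvec to go deg [ 0.47 -0.46 -0.06] shift now-axes cm [ 0.44 -1.79 -0.  ] shift final-axes cm [ 0.44 -1.79  0.01]
```

```bash
python3 -m jog '[[0,0,0,0,0,0.3,4],[0,0,0,0,0,0,4]]';python3 tgt.py 0.5236 0.1805 0.032 2.9; python3 - <<'E'
from cell import r
print(r.observe()['joint_efforts'].round(2),r.observe()['wrist_torque'].round(2))
import cv2
f=r.grab_frame('side')[:,:,::-1]; cv2.imwrite('pics/s14.png',cv2.resize(f[270:390,260:380],None,fx=5,fy=5,interpolation=cv2.INTER_CUBIC))
E
```

```text
time_s: 14.75
eef_pos: [0.5205, 0.1625, 0.0324]
eef_rot: [3.132, 0.078, 0.014]
ft_force: [-0.0, -0.0, -3.6]
grip_width: 0.0489
t 14.75 pos [0.5205 0.1625 0.0324] yaw 2.86 j [ 0.09  0.59  1.65 -0.01  0.89  0.05] F [-0.  -0.  -3.6] g 0.0489
world d cm [ 0.31  1.8  -0.04] rotvec to go deg [ 0.48 -0.51 -0.04] shift now-axes cm [ 0.4  -1.79  0.03] shift final-axes cm [ 0.4  -1.79  0.04]
[ 7.000e-02 -5.005e+01 -2.114e+01 -3.000e-02  1.300e-01  0.000e+00] [ 0.01 -0.02 -0.  ]
```

View pics/s14.png

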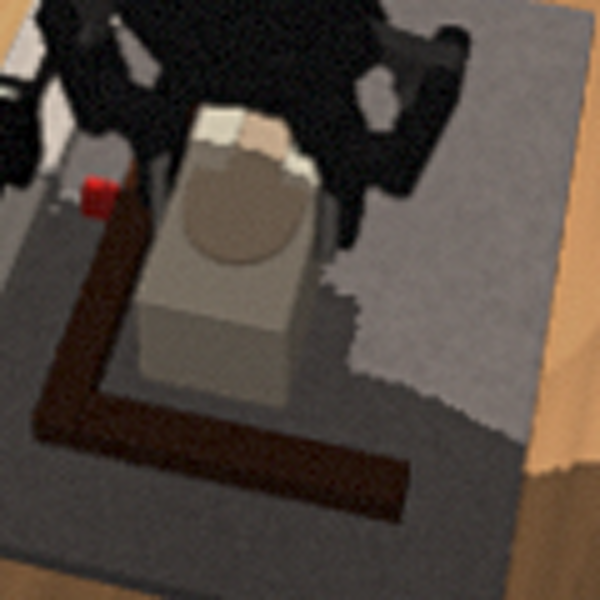

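```bash
python3 -m jog '[[0,0,0,0,0,0.3,4]]';python3 tgt.py 0.5236 0.1805 0.032 2.9; python3 -m jog '[[0,0,0,0,0,0.3,4]]'
```

```text
time_s: 14.92
eef_pos: [0.5207, 0.1625, 0.0319]
eef_rot: [3.132, 0.079, 0.014]
ft_force: [-19.1, -3.4, 51.8]
grip_width: 0.0488
t 14.93 pos [0.5207 0.1625 0.0319] yaw 2.87 j [ 0.09  0.59  1.65 -0.01  0.89  0.05] F [-19.1  -3.4  51.8] g 0.0488
world d cm [0.29 1.8  0.01] rotvec to go deg [ 0.5  -0.49 -0.03] shift now-axes cm [ 0.38 -1.79 -0.03] shift final-axes cm [ 0.39 -1.79 -0.01]
time_s: 15.05
eef_pos: [0.5207, 0.1625, 0.0319]
eef_rot: [3.132, 0.079, 0.013]
ft_force: [-16.0, -3.9, 40.8]
grip_width: 0.049
```

```bash
python3 -m jog '[[0,0,0,0,0,-0.05,4],[0,0,0,0.2,-0.5,0,4],[0,0,0,0.3,-0.5,0,4],[0,0,0,0,0,0,4]]';python3 tgt.py 0.5292 0.1785 0.032 2.9; python3 wl.py w15
```

```text
time_s: 15.55
eef_pos: [0.5257, 0.1735, 0.032]
eef_rot: [3.132, 0.079, 0.014]
ft_force: [-0.0, 1.3, 2.5]
grip_width: 0.0491
t 15.55 pos [0.5257 0.1735 0.032 ] yaw 2.88 j [ 0.11  0.61  1.63 -0.01  0.9   0.07] F [-0.   1.3  2.5] g 0.0491
world d cm [ 0.35  0.5  -0.  ] rotvec to go deg [ 0.51 -0.49 -0.02] shift now-axes cm [ 0.37 -0.48  0.  ] shift final-axes cm [ 0.37 -0.48  0.  ]
```

View pics/w15.png

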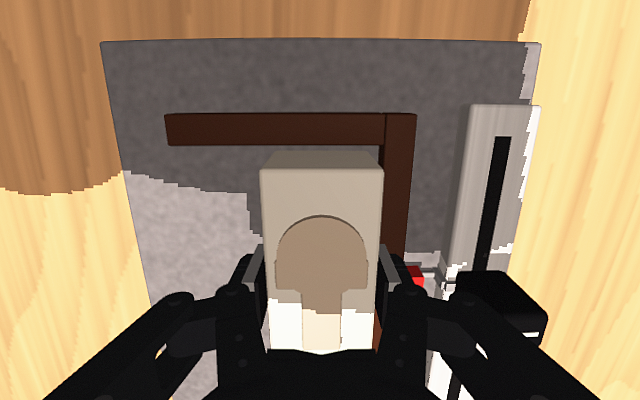

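```bash
python3 -m jog '[[0,0,0,0.25,0,0,4],[0,0,0,0.1,0,0,4]]'; python3 -m jog '[[0,0,0,0.1,0,0,4]]';python3 -m jog '[[0,0,0,0.1,0,0,4]]';python3 tgt.py 0.5292 0.1785 0.032 2.9
```

```text
time_s: 15.85
eef_pos: [0.5288, 0.1736, 0.032]
eef_rot: [3.132, 0.079, 0.011]
ft_force: [-2.4, 1.0, 3.9]
grip_width: 0.0489
time_s: 15.98
eef_pos: [0.5296, 0.1736, 0.032]
eef_rot: [3.132, 0.079, 0.01]
ft_force: [-3.0, 0.8, 3.8]
grip_width: 0.0487
time_s: 16.1
eef_pos: [0.5307, 0.1736, 0.032]
eef_rot: [3.132, 0.079, 0.01]
ft_force: [-3.1, -0.5, 3.6]
grip_width: 0.049
t 16.1 pos [0.5307 0.1736 0.032 ] yaw 2.88 j [ 0.11  0.61  1.61 -0.01  0.91  0.07] F [-3.1 -0.5  3.6] g 0.049
world d cm [-0.15  0.49  0.  ] rotvec to go deg [ 0.51 -0.36 -0.03] shift now-axes cm [-0.12 -0.5  -0.01] shift final-axes cm [-0.12 -0.5  -0.  ]
```

```bash
for i in 1 2 3; do python3 -m jog '[[0,0,0,0.1,0,0,4]]' | tr '\n' ' '; echo; done
```

```text
time_s: 16.23 eef_pos: [0.5312, 0.1736, 0.032] eef_rot: [3.132, 0.079, 0.008] ft_force: [-8.7, 0.4, 6.9] grip_width: 0.0488 
time_s: 16.35 eef_pos: [0.5313, 0.1736, 0.032] eef_rot: [3.131, 0.079, 0.004] ft_force: [-11.1, -1.6, 10.1] grip_width: 0.049 
time_s: 16.48 eef_pos: [0.5313, 0.1736, 0.0321] eef_rot: [3.131, 0.079, -0.0] ft_force: [-8.8, -1.3, 7.9] grip_width: 0.0489
```

```bash
python3 tgt.py 0.5313 0.1785 0.032 2.9;  python3 -m jog '[[0,0,0,0.03,-0.2,0,4],[0,0,0,0.03,-0.1,0,4]]' | tr '\n' ' '; python3 tgt.py 0.5313 0.1785 0.032 2.9
```

```text
t 16.48 pos [0.5313 0.1736 0.0321] yaw 2.9 j [ 0.11  0.62  1.6  -0.01  0.92  0.07] F [-8.8 -1.3  7.9] g 0.0489
world d cm [ 0.    0.49 -0.01] rotvec to go deg [ 0.54  0.03 -0.  ] shift now-axes cm [ 0.03 -0.49  0.  ] shift final-axes cm [ 0.03 -0.49  0.01]
time_s: 16.73 eef_pos: [0.5312, 0.1752, 0.0322] eef_rot: [3.128, 0.079, -0.003] ft_force: [-4.6, -5.9, 6.0] grip_width: 0.0488 t 16.73 pos [0.5312 0.1752 0.0322] yaw 2.9 j [ 0.11  0.62  1.6  -0.01  0.93  0.07] F [-4.6 -5.9  6. ] g 0.0488
world d cm [ 0.01  0.33 -0.02] rotvec to go deg [ 0.69  0.14 -0.  ] shift now-axes cm [ 0.02 -0.33  0.01] shift final-axes cm [ 0.02 -0.33  0.02]
```

```bash
python3 -m jog '[[0.2,0.5,0,-0.03,-0.1,0.02,4]]' | tr '\n' ' '; python3 tgt.py 0.5313 0.1785 0.032 2.9;  python3 -m jog '[[0,0,0,0.02,-0.12,0.02,4],[0,0,0,0.02,-0.12,0.02,4]]' | tr '\n' ' '; python3 tgt.py 0.5313 0.1785 0.032 2.9
```

```text
time_s: 16.85 eef_pos: [0.5311, 0.1756, 0.032] eef_rot: [3.131, 0.079, 0.011] ft_force: [-1.3, -3.9, 5.0] grip_width: 0.0488 t 16.85 pos [0.5311 0.1756 0.032 ] yaw 2.9 j [ 0.11  0.62  1.61 -0.01  0.91  0.07] F [-1.3 -3.9  5. ] g 0.0488
world d cm [0.02 0.29 0.  ] rotvec to go deg [ 0.54 -0.38 -0.  ] shift now-axes cm [ 0.04 -0.29 -0.  ] shift final-axes cm [ 0.04 -0.29 -0.  ]
time_s: 17.1 eef_pos: [0.5311, 0.1765, 0.032] eef_rot: [3.129, 0.079, 0.008] ft_force: [-5.7, -7.2, 7.8] grip_width: 0.0492 t 17.1 pos [0.5311 0.1765 0.032 ] yaw 2.9 j [ 0.12  0.62  1.6  -0.02  0.92  0.08] F [-5.7 -7.2  7.8] g 0.0492
world d cm [0.02 0.2  0.  ] rotvec to go deg [ 0.69 -0.29  0.  ] shift now-axes cm [ 0.03 -0.2  -0.  ] shift final-axes cm [ 0.03 -0.2  -0.  ]
```

```bash
python3 -m jog '[[0.2,0,0,-0.02,-0.2,0.0,4]]' | tr '\n' ' ';python3 -m jog '[[0.1,0,0,0.02,-0.2,0.02,4]]' | tr '\n' ' '; python3 tgt.py 0.5313 0.1785 0.032 2.9
```

```text
time_s: 17.23 eef_pos: [0.531, 0.178, 0.032] eef_rot: [3.132, 0.079, 0.009] ft_force: [0.2, -1.6, 1.1] grip_width: 0.0486 time_s: 17.35 eef_pos: [0.531, 0.1783, 0.032] eef_rot: [3.13, 0.08, 0.007] ft_force: [-7.5, -20.3, 10.9] grip_width: 0.0491 t 17.35 pos [0.531  0.1783 0.032 ] yaw 2.93 j [ 0.12  0.62  1.6  -0.01  0.92  0.08] F [ -7.5 -20.3  10.9] g 0.0491
world d cm [0.03 0.02 0.  ] rotvec to go deg [ 0.6  -0.24  0.02] shift now-axes cm [ 0.03 -0.01 -0.  ] shift final-axes cm [ 0.03 -0.01 -0.  ]
```

Both fences are in contact: Fx about −7 N, Fy about −20 N, with the TCP y at the predicted seat. I'll check in the pictures.

```bash
cat > chk.py <<'E'
from cell import r
from h import *
import sys,pickle
n=sys.argv[1]
c=r.calibration('wrist'); f=r.grab_frame('wrist')[:,:,::-1]; cv2.imwrite(f'pics/{n}w.png',f); pickle.dump(c,open(f'{n}.pkl','wb'))
s=r.grab_frame('side')[:,:,::-1]; cv2.imwrite(f'pics/{n}sfull.png',s)
cv2.imwrite(f'pics/{n}s.png',cv2.resize(s[260:390,240:380],None,fx=4.5,fy=4.5,interpolation=cv2.INTER_CUBIC))
cv2.imwrite(f'pics/{n}wc.png',cv2.resize(f[120:320,240:440],None,fx=3,fy=3,interpolation=cv2.INTER_CUBIC))
t=r.grab_frame('top')[:,:,::-1]; cv2.imwrite(f'pics/{n}t.png',t)
o=r.observe(); print(o['time_s'],o['eef_pos'].round(4),o['ft_force'].round(1))
E
python3 chk.py c1
```

```text
17.5 [0.531  0.1783 0.032 ] [ -5.1 -12.9   8. ]
```

View pics/c1wc.png

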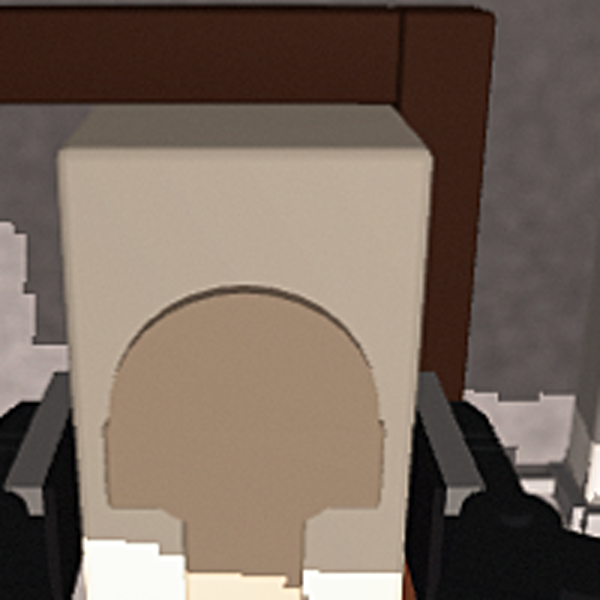

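View pics/c1s.png

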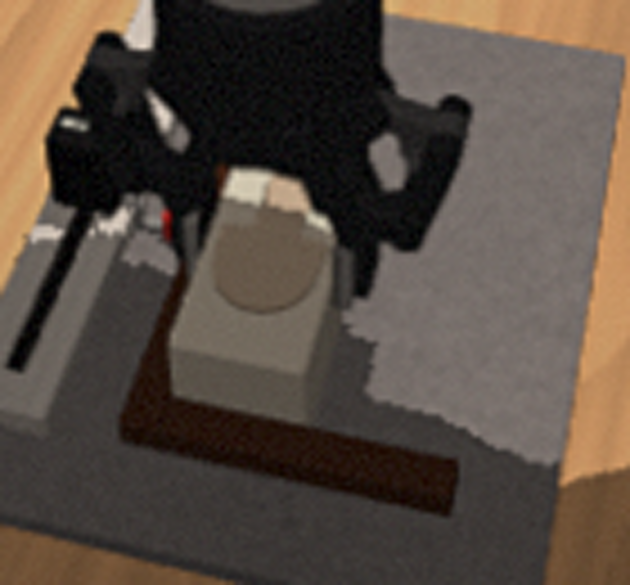

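View pics/c1t.png

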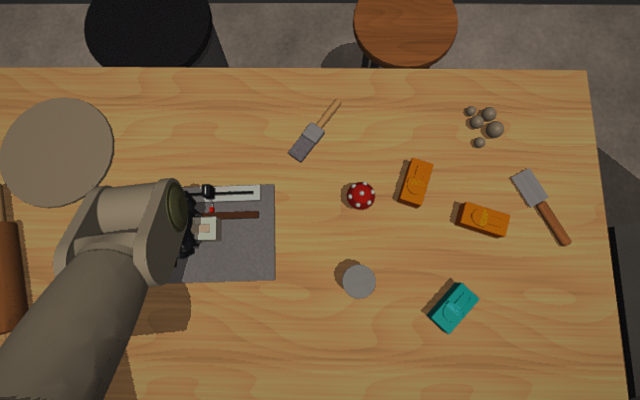

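```bash
python3 - <<'E'
import cv2,numpy as np
f=cv2.imread('pics/c1t.png'); cv2.imwrite('pics/c1tc.png',cv2.resize(f[175:245,175:270],None,fx=8,fy=8,interpolation=cv2.INTER_CUBIC))
from cell import r
from h import *
J=[.526,.1455,.051]; ct=r.calibration('top')
P=pose2(*J,[[.088,.0065,.066],[.074,.0065,.066],[.102,.0065,.066],[.052,.0065,.025]]); print(((proj(ct,P)-[175,175]+.5)*8-.5).round(0).tolist())
E
```

```text
[[247.0, 122.0], [246.0, 172.0], [248.0, 72.0], [291.0, 277.0]]
```

View pics/c1tc.png

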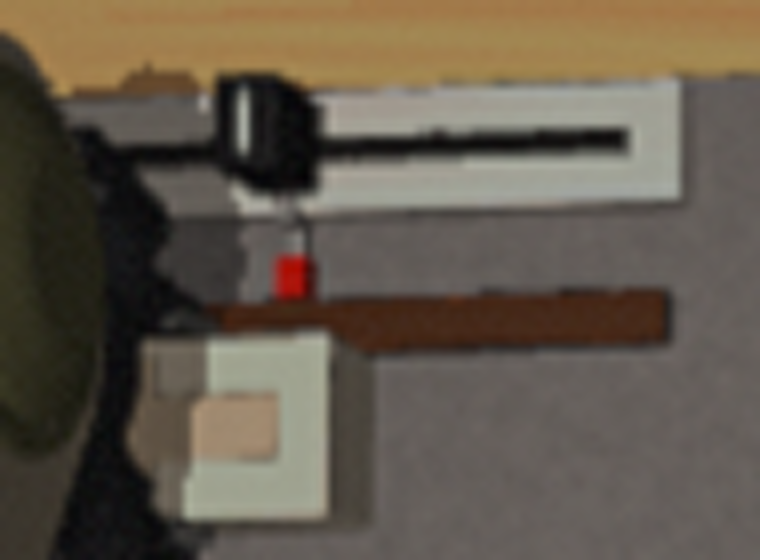

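View pics/c1w.png

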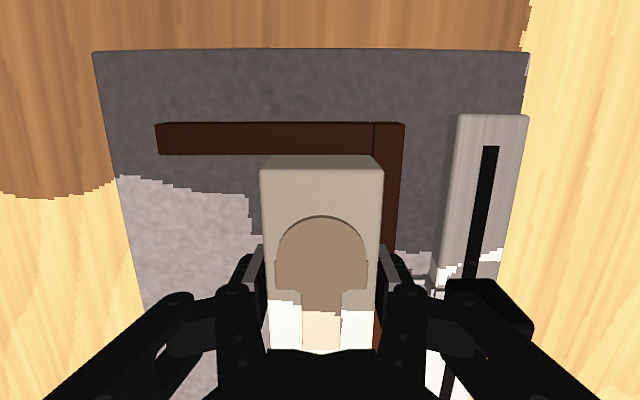

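```bash
python3 -m jog '[[0.1,0.1,0,0.09,-0.12,0.03,4]]' | tr '\n' ' '; python3 tgt.py 0.531 0.1783 0.032 2.92; python3 chk.py c2; python3 tgt.py 0.531 0.1783 0.032 2.92
```

```text
time_s: 17.62 eef_pos: [0.531, 0.1783, 0.032] eef_rot: [3.13, 0.08, 0.005] ft_force: [-12.4, -9.7, 13.8] grip_width: 0.0491 t 17.62 pos [0.531  0.1783 0.032 ] yaw 2.91 j [ 0.12  0.62  1.6  -0.01  0.92  0.08] F [-12.4  -9.7  13.8] g 0.0491
world d cm [-0.  0.  0.] rotvec to go deg [ 0.61 -0.18 -0.01] shift now-axes cm [-0. -0. -0.] shift final-axes cm [-0. -0. -0.]
17.775 [0.531  0.1783 0.032 ] [-10.6 -10.5  12.1]
t 17.77 pos [0.531  0.1783 0.032 ] yaw 2.92 j [ 0.12  0.62  1.6  -0.01  0.92  0.08] F [-10.6 -10.5  12.1] g 0.0491
world d cm [-0.  0.  0.] rotvec to go deg [ 0.61 -0.18 -0.  ] shift now-axes cm [-0. -0. -0.] shift final-axes cm [-0. -0. -0.]
```

View pics/c2wc.png

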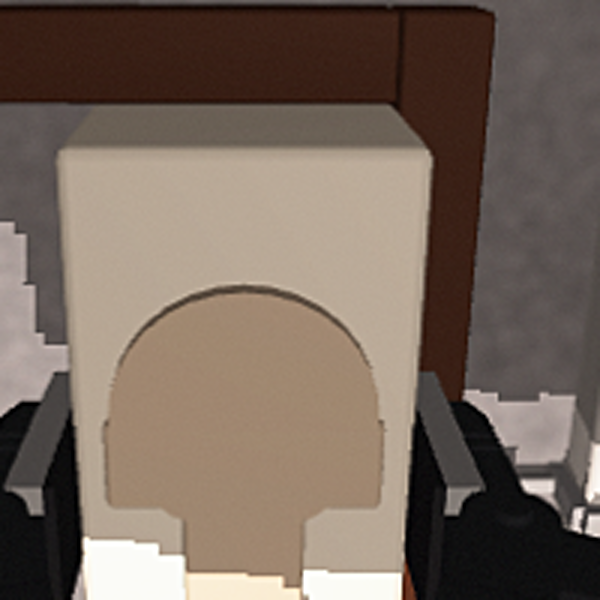

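```bash
python3 - <<'E'
from cell import r
print(r.hand_in()); o=r.observe(); print(o['time_s'],o['eef_pos'].round(4),o['ft_force'].round(1),o['grip_width'])
E
```

```text
the job is handed in; nothing more can be done
None
the job is handed in; nothing more can be done
```

The gauge is set at the red tab, and the white plaster block is pressed into the jig corner. I handed it in at about 17.8 s with the arm still holding and pushing it.

- **Gauge:** I gripped the black grip and slid it about 87 mm in +y. After I let go, the wrist picture showed the pointer within about 0.4 mm of the tab's middle. The last top view had the grip within about 1 mm of where it should be, which is as fine as that camera resolves, and the gripper stayed clear of it.
- **Block:** It lies flat on the board, long side against the long fence and one end against the short fence. The last reading was about 10.5 N onto each fence and 12 N net downward. Tool yaw was 2.92°, the same as the fitted jig yaw, and the wrist and side pictures showed no gap.
- **Bystanders:** In the last top view, the mushroom, tub, brush and look-alike blocks were where they started.

Two small disagreements:
- The tool stopped against the long fence about 2 mm beyond my estimate, though the end position against the short fence matched.
- The tool's tilt at the end differed by about 0.1–0.2° from when it gripped the block.

While lowering the block, one press briefly reached about 52 N vertically at the wrist. That is under the 120 N limit, and it acted through the held block onto the board.

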